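# Put returned tablet bottles back in the dispensing-cabinet basket

### The job

The wire basket from the dispensing cabinet stands on the counter with four open bins of different colours in it: put the four amber tablet bottles back, each standing upright on the floor of the bin that has the colour of its cap. Keep the bottles upright and do not knock any over. The two white bottles with similar caps hold a different medicine: leave them standing where they are on the mat.

Things in the scene. Friction and masses are not known exactly. Their poses are not given: they have to be found in the camera images.
- amber_red: Loose AMBER (brown) tablet bottle with a red cap, upright on the grey mat. Round: body 50 mm dia. up to 52 mm, shoulder narrowing to 34 mm dia. at 63 mm, ribbed cap 36 mm dia. from 64 mm to the top at 90 mm; 60 to 130 g. Origin: centre of the underside, z up. Best gripped by the cap. The six bottles are alike, 75 mm or more apart, among things up to 54 mm high.
- amber_blue: Loose AMBER (brown) tablet bottle with a blue cap, upright on the grey mat. Same shape and origin as amber_red.
- amber_green: Loose AMBER (brown) tablet bottle with a green cap, upright on the grey mat. Same shape and origin as amber_red.
- amber_yellow: Loose AMBER (brown) tablet bottle with a yellow cap, upright on the grey mat. Same shape and origin as amber_red.
- bin_red: Open see-through red plastic stock bin, fixed in the wire basket. 86 (x) x 80 (y) x 50 mm high, walls and floor 3 mm. Origin: centre of the underside; floor 3 mm above it, rim 50 mm; z up; a sloping label holder with white card sticks out 19 mm on its -x side, up to 51 mm. Bins alike, two by two, 110 mm apart in x, 88 mm in y, any order; wire rim lower.
- bin_blue: Open see-through blue plastic stock bin, fixed in the wire basket. Same shape and origin as bin_red.
- bin_green: Open see-through green plastic stock bin, fixed in the wire basket. Same shape and origin as bin_red.
- bin_yellow: Open see-through yellow plastic stock bin, fixed in the wire basket. Same shape and origin as bin_red.
- white_blue: Loose WHITE tablet bottle with a blue cap, among the amber ones on the mat: a different medicine that must stay where it stands. Same shape, size and origin as amber_red.
- white_red: Loose WHITE tablet bottle with a red cap, among the amber ones on the mat: a different medicine that must stay where it stands. Same shape, size and origin as amber_red.
Things that resemble listed ones, but are neither listed nor needed, are in the scene too. What is shaped like the amber_yellow but purple or turquoise is not meant.

How it is judged:
By the outcome, as a careful person would: the job done as asked, in the order asked, and still so for the second after the job is handed in, with the robot touching nothing.
It also fails if it takes over 112 s, if anything falls off the work surface, if the arm or the gripper's body presses on something with over 40 N, if the wrist force passes 120 N, or if a joint passes its speed limit or range.

### The arm

A 7-joint arm with a two-finger parallel gripper is mounted at the origin on the work surface. World frame = base frame: x ahead of the robot, y to its left, z up, the work surface at z = 0. Lengths are in m, angles in rad, forces in N, time in s.
With the tool pointing down it reaches from about 0.4 to 0.9 m from the base axis. Payload 5.6 kg.
Tool frame: the origin (TCP) lies at the very end of the fingers, on their centre line; the grasp point (between the pads) lies 19 mm behind it; z points along the fingers, y is the direction in which the jaws open and shut (so a half turn about z gives the same grasp; the last joint's range is limited). The gripper opens to 92 mm and grips with 3 to 60 N. Pads are 20 mm wide; open, the fingers measure 128 mm over their backs; the gripper's body (75 mm by 189 mm) begins 69 mm behind the grasp point.
Start: joints at [1.302, 0.468, -0.012, 1.603, 0.006, 1.071, -0.056], TCP at [0.145, -0.634, 0.186] pointing down, gripper open.
Joint ranges: [-2.53, 2.53], [-0.31, 2.02], [-1.57, 1.55], [0.28, 2.44], [-1.29, 4.43], [0.15, 1.84], [-2.92, 2.92]. Speed limits (rad/s): [2.57, 2.57, 3.14, 3.14, 3.14, 3.14, 3.14].

### API

Orientations are given as a rotation vector (axis times angle).
In Python, from bench import ctrl, cams gives the robot as it stands. The module is installed in compiled form; this text tells all that it offers.
- The arm moves only by the shell command python3 -m pendant 'ROWS' [FORCE]. ROWS is JSON, one flat list of numbers, 7 for each row, row after row: the shift along the tool's x, y, z in m, then the turn, a rotation vector about the tool's x, y, z in degrees, then the finger opening in m, from 0 to 0.0919. In form: [x, y, z, ax, ay, az, gripper, x, y, z, ax, ay, az, gripper, ...]. A call has 1 to 8 rows; each row is the pose to reach, as a shift and turn from the pose commanded when the call began, along the tool's axes at that moment; what a row does not reach only later rows make up. A row lasts 1/8 s, in which the tool goes at most 62.5 mm and 10.7 degrees, less where a joint would pass 70% of its speed; a pose out of reach is approached as far as the arm can. A call with a gripper value outside its range is refused whole. The fingers move at their own pace and stop on an object; FORCE is the grip in N (left out, the last holds). Time passes only in rows, so rows that repeat a pose let the fingers close. It gives the time, the measured TCP pose, the force and the opening at its end, in the units of the state.
- ctrl.sense(): the state, without advancing time (a new reading comes with each control period).
- cams.get_image(name): name is "side" or "top"; returns a dict with "pixels" (384x512x3 uint8, blue, green, red), "intrinsics" (3x3 intrinsics, pixels), "xyz" and "orientation" of the camera in the world. Camera axes: x right, y down, z forward; pixel columns grow to the right and rows downward; lengths in m; the calibration is good to about 2 mm. A picture is of the moment at which its call begins. There is no depth.
- ctrl.hand_in(): hands the job in, once; it reports no verdict.
The state is a dict: "clock": time; "q": joint angles; "joint_velocities": joint speeds; "tau": joint torques, N m; "tool_pos": TCP position; "eef_rot": TCP orientation; "force": force on the tool from outside, world axes, zero at the start; "wrist_torque": the same for the moment, N m; "opening": finger opening in m.
Only numpy, scipy, OpenCV 4.12 (cv2) and the standard library are available. Lean on these libraries where they do the work, as an engineer would, in place of code of your own. Each camera call takes 0.05 s, during which the arm holds its last target.

## Working session

There is one attempt and no reset: what is moved stays moved. The work goes in short steps, Python scripts to look and compute and a shell command to move; the robot and the scene stay as the last step left them, time stands still between calls to the robot, and variables do not carry over. Pictures are saved under pics/ and viewed, and the job is handed in when it is done.

```bash
mkdir -p pics
python3 - <<'E'
from bench import ctrl,cams
import cv2
print(ctrl.sense())
for n in("side","top"):
    d=cams.get_image(n);cv2.imwrite(f"pics/{n}0.png",d["pixels"]);print(n,d["intrinsics"],d["xyz"],d["orientation"])
E
```

```text
{'clock': 0.0, 'q': array([ 1.30199021,  0.46835762, -0.01164675,  1.60363138,  0.0059834 ,
        1.07142151, -0.05627411]), 'joint_velocities': array([-0.00036471, -0.00010961, -0.00136758,  0.00086856,  0.00076237,
       -0.00114407, -0.00151763]), 'tau': array([-2.03765117e-04, -5.20575607e+01, -1.21148152e-02, -2.43750393e+01,
       -5.64298918e-02,  1.73119147e-02,  1.74426491e-04]), 'tool_pos': array([ 0.14534411, -0.63287668,  0.1855499 ]), 'eef_rot': array([-3.11984401e+00, -3.53733563e-01,  4.55951705e-04]), 'force': array([-0.52390175,  0.44707268, -0.28622942]), 'wrist_torque': array([-0.03328844, -0.0184365 ,  0.04587756]), 'opening': 0.09215595020522768}
side [[351.80789218   0.         258.6038356 ]
 [  0.         351.80789218 195.72800532]
 [  0.           0.           1.        ]] [ 0.45930529 -0.53973576  0.6897569 ] [-2.45281867  0.1944522  -0.07235497]
top [[356.48370532   0.         259.88966598]
 [  0.         356.48370532 193.33763274]
 [  0.           0.           1.        ]] [ 0.47719868 -0.00521529  0.89921003] [-2.18788491  2.19534447 -0.13283056]
```

View pics/side0.png

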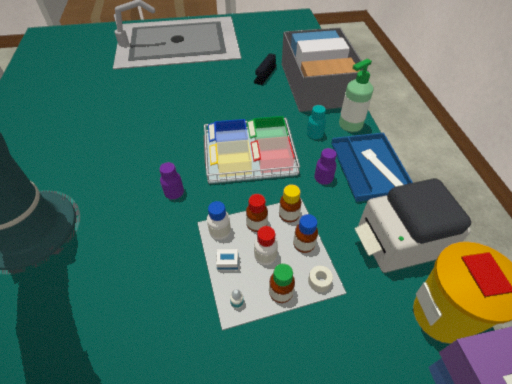

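View pics/top0.png

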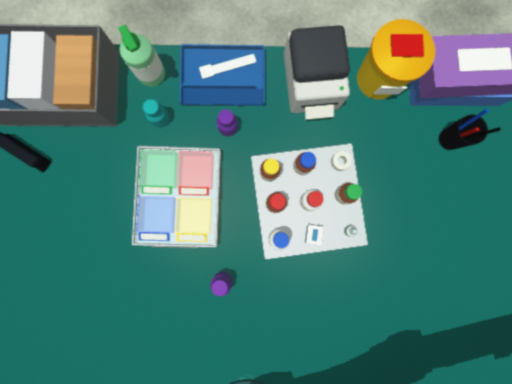

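```bash
cat > h.py <<'E'
import numpy as np,cv2
from bench import ctrl,cams
from scipy.spatial.transform import Rotation as R
def cam(n):
    d=cams.get_image(n); d["R"]=R.from_rotvec(d["orientation"]).as_matrix(); d["K"]=d["intrinsics"]; return d
def ray(d,u,v):
    return d["R"]@np.linalg.inv(d["K"])@np.array([u,v,1.])
def onz(d,u,v,z):
    r=ray(d,u,v); return d["xyz"]+r*(z-d["xyz"][2])/r[2]
def proj(d,p):
    c=d["K"]@d["R"].T@(np.asarray(p,float)-d["xyz"]); return c[:2]/c[2]
def tri(d1,a,d2,b):
    A=[];B=[]
    r1=ray(d1,*a);r2=ray(d2,*b);r1/=np.linalg.norm(r1);r2/=np.linalg.norm(r2)
    M=np.c_[r1,-r2];t=np.linalg.lstsq(M,d2["xyz"]-d1["xyz"],rcond=None)[0]
    p=d1["xyz"]+t[0]*r1;q=d2["xyz"]+t[1]*r2
    return (p+q)/2,np.linalg.norm(p-q)
HUE={"red":[(0,5),(174,180)],"blue":[(108,125)],"green":[(50,75)],"yellow":[(18,30)]}
def blobs(d,c,smin=150,vmin=90,amin=30,amax=1500):
    h=cv2.cvtColor(d["pixels"],cv2.COLOR_BGR2HSV);m=0
    for a,b in HUE[c]: m=m|cv2.inRange(h,(a,smin,vmin),(b,255,255))
    n,l,s,ce=cv2.connectedComponentsWithStats(m)
    return [(s[i,:].tolist(),ce[i].round(1).tolist()) for i in range(1,n) if amin<=s[i,4]<=amax]
E
python3 - <<'E'
from h import *
for n in("top","side"):
    d=cam(n)
    for c in HUE:
        for b in blobs(d,c): print(n,c,*b)
    im=d["pixels"]
    x0,y0,x1,y1=(120,130,380,270) if n=="top" else (190,110,350,310)
    cv2.imwrite(f"pics/{n}z.png",cv2.resize(im[y0:y1,x0:x1],None,fx=3,fy=3,interpolation=cv2.INTER_CUBIC)[:600])
E
```

```text
top red [392, 35, 31, 21, 642] [406.9, 45.0]
top red [462, 127, 17, 9, 47] [470.8, 131.0]
top red [269, 193, 17, 17, 221] [276.9, 201.2]
top red [308, 192, 14, 14, 159] [314.8, 198.5]
top blue [459, 110, 29, 19, 84] [472.1, 119.5]
top blue [300, 153, 15, 14, 170] [307.3, 159.5]
top blue [274, 233, 14, 14, 162] [280.8, 239.5]
top green [120, 26, 19, 25, 261] [128.8, 38.8]
top green [347, 185, 15, 14, 168] [353.9, 191.1]
top yellow [263, 159, 17, 16, 211] [270.7, 166.9]
side red [249, 194, 16, 20, 265] [256.5, 203.3]
side red [257, 226, 18, 20, 287] [265.7, 235.5]
side red [463, 253, 49, 43, 1205] [487.3, 274.2]
side blue [214, 119, 32, 17, 290] [229.4, 125.3]
side blue [209, 202, 16, 18, 236] [216.6, 210.6]
side blue [300, 214, 17, 20, 266] [307.5, 223.9]
side green [354, 60, 17, 10, 92] [361.8, 64.1]
side green [357, 70, 12, 14, 98] [362.7, 75.9]
side green [252, 116, 34, 13, 300] [268.7, 121.6]
side green [274, 264, 18, 22, 300] [282.7, 274.1]
side yellow [211, 144, 7, 21, 37] [215.6, 155.9]
side yellow [283, 185, 17, 19, 271] [291.2, 194.0]
```

View pics/topz.png

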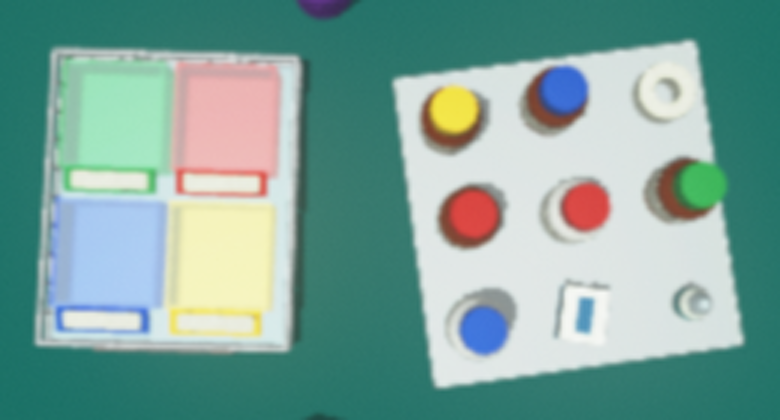

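View pics/sidez.png

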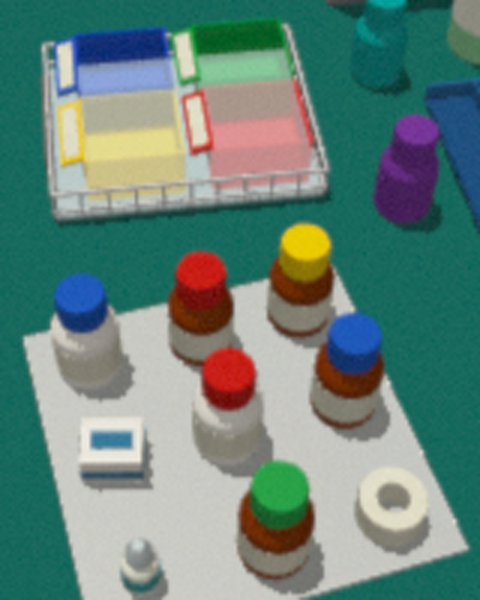

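Run:
```python
from h import *
t=cam("top");s=cam("side")
P={"aR":((276.9,201.2),(256.5,203.3)),"wR":((314.8,198.5),(265.7,235.5)),"aB":((307.3,159.5),(307.5,223.9)),"wB":((280.8,239.5),(216.6,210.6)),"aG":((353.9,191.1),(282.7,274.1)),"aY":((270.7,166.9),(291.2,194.0))}
for k,(a,b) in P.items():
    p,e=tri(t,a,s,b); print(k,p.round(4),round(e,4),"top@.087",onz(t,*a,.087)[:2].round(4),"side@.079",onz(s,*b,.079)[:2].round(4))
for n,d,(x0,y0,x1,y1),f in(("top",t,(128,140,228,252),5),("side",s,(196,110,306,185),7)):
    cv2.imwrite(f"pics/{n}b.png",cv2.resize(d["pixels"][y0:y1,x0:x1],None,fx=f,fy=f,interpolation=cv2.INTER_CUBIC))
```

```text
aR [ 0.5314 -0.0714  0.0804] 0.0002 top@.087 [ 0.531  -0.0709] side@.079 [ 0.5314 -0.0703]
wR [ 0.5369 -0.1588  0.0837] 0.0007 top@.087 [ 0.537  -0.1582] side@.079 [ 0.5371 -0.1558]
aB [ 0.6283 -0.1432  0.0819] 0.0007 top@.087 [ 0.6277 -0.1424] side@.079 [ 0.6288 -0.1413]
wB [ 0.4435 -0.0793  0.0826] 0.0006 top@.087 [ 0.444  -0.0789] side@.079 [ 0.4431 -0.0766]
aG [ 0.5535 -0.2494  0.0863] 0.001 top@.087 [ 0.5539 -0.2493] side@.079 [ 0.5542 -0.2459]
aY [ 0.6117 -0.0577  0.0807] 0.0007 top@.087 [ 0.6103 -0.0572] side@.079 [ 0.6125 -0.0564]
```

View pics/topb.png

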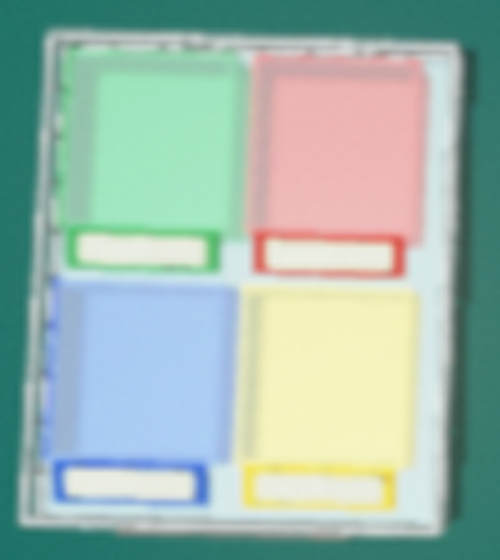

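View pics/sideb.png

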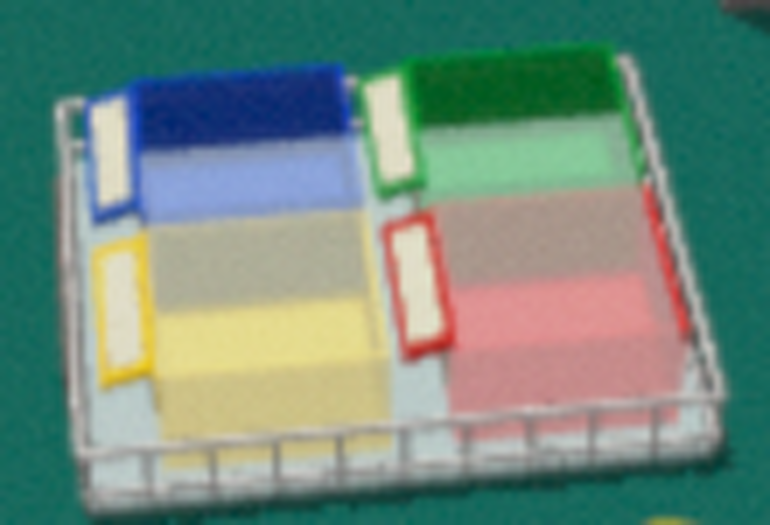

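Run:
```python
from h import *
t=cam("top");s=cam("side")
T=lambda X,Y:(128+(X+.5)/5-.5,140+(Y+.5)/5-.5)
S=lambda X,Y:(196+(X+.5)/7-.5,110+(Y+.5)/7-.5)
pp={"blue-x":((45,462),(133,80)),"blue+x":((53,281),(346,66)),"green-x":((59,233),(410,60)),"green+x":((68,50),(613,46))}
for k,(a,b) in pp.items():
    p,e=tri(t,T(*a),s,S(*b));print(k,p.round(4),round(e,4))
# rays per bin: left rim at z .053, right rim/bottom, far/near
print("cards")
cc={"green":((146,250),(388,130)),"red":((330,254),(418,285)),"blue":((131,483),(111,155)),"yellow":((319,488),(121,312))}
for k,(a,b) in cc.items():
    p,e=tri(t,T(*a),s,S(*b));print(k,p.round(4),round(e,4))
print("basket corners wire rim")
for a,b in (((50,36),(623,60)),((460,45),(717,397)),((22,522),(70,104)),((440,528),(85,450))):
    p,e=tri(t,T(*a),s,S(*b));print(p.round(4),round(e,4))
print("bins top edges")
for k,(l,r,f,n) in {"green":(63,241,51,237),"red":(252,421,55,242),"blue":(48,234,284,464),"yellow":(242,414,290,465)}.items():
    m=((l+r)/2,(f+n)/2)
    print(k,[onz(t,*T(x,m[1]),z)[1].round(4) for x in(l,r) for z in(.055,.003)],[onz(t,*T(m[0],y),z)[0].round(4) for y in(f,n) for z in(.055,.003)])
```

```text
blue-x [0.4627 0.2544 0.0561] 0.0011
blue+x [0.548  0.2538 0.0529] 0.0022
green-x [0.5721 0.2508 0.0551] 0.0054
green+x [0.658  0.2495 0.0529] 0.0011
cards
green [0.5607 0.2104 0.0544] 0.0014
red [0.5591 0.1244 0.0517] 0.001
blue [0.4515 0.2158 0.0515] 0.001
yellow [0.4486 0.1284 0.0506] 0.0011
basket corners wire rim
[0.6678 0.2644 0.0332] 0.0015
[0.6621 0.0647 0.0366] 0.0034
[0.435  0.2714 0.0336] 0.0032
[0.4296 0.0727 0.0383] 0.0002
bins top edges
green [np.float64(0.2502), np.float64(0.2659), np.float64(0.1665), np.float64(0.1771)] [np.float64(0.6566), np.float64(0.6676), np.float64(0.5675), np.float64(0.573)]
red [np.float64(0.1613), np.float64(0.1715), np.float64(0.0813), np.float64(0.0866)] [np.float64(0.6548), np.float64(0.6658), np.float64(0.565), np.float64(0.5704)]
blue [np.float64(0.2544), np.float64(0.2704), np.float64(0.168), np.float64(0.1787)] [np.float64(0.5452), np.float64(0.5494), np.float64(0.4609), np.float64(0.4599)]
yellow [np.float64(0.1643), np.float64(0.1747), np.float64(0.0838), np.float64(0.0893)] [np.float64(0.5422), np.float64(0.5462), np.float64(0.46), np.float64(0.4589)]
```

```bash
cat >> h.py <<'E'
def go(x,y,z):
    s=ctrl.sense();Rm=R.from_rotvec(s["eef_rot"]).as_matrix()
    d=Rm.T@(np.array([x,y,z])-s["tool_pos"])
    D=np.c_[[1,0,0],[0,-1,0],[0,0,-1]].astype(float)
    print("t",round(s["clock"],2),"pos",s["tool_pos"].round(4),"shift mm",(d*1000).round(1),"turn deg",np.rad2deg(R.from_matrix(Rm.T@D).as_rotvec()).round(2),"F",s["force"].round(1),"open",round(s["opening"],4))
E
python3 -c "
from h import *
go(.5537,-.2493,.186)"
```

```text
t 0.4 pos [ 0.1455 -0.6334  0.1864] shift mm [ 4.839e+02 -2.830e+02  4.000e-01] turn deg [-1.000e-02  0.000e+00  1.293e+01] F [-0.2 -0.   0.1] open 0.092
```

```bash
python3 -m pendant '[0.03,-0.018,0,0,0,2,0.056, 0.09,-0.053,0,0,0,5,0.056, 0.15,-0.088,0,0,0,8,0.056, 0.21,-0.123,0,0,0,10,0.056, 0.27,-0.158,0,0,0,12,0.056, 0.32,-0.187,0,0,0,12.9,0.056, 0.36,-0.2105,0,0,0,12.9,0.056, 0.38,-0.222,0,0,0,12.9,0.056]' 15; python3 -c "
from h import *
go(.5537,-.2493,.14)"
```

```text
clock: 1.4
tool_pos: [0.4691, -0.3285, 0.1868]
eef_rot: [-3.141, -0.009, -0.002]
force: [-0.5, -0.4, 0.3]
opening: 0.0561
t 1.4 pos [ 0.4691 -0.3285  0.1868] shift mm [ 85.  -78.7  46.9] turn deg [-0.04 -0.07  0.32] F [-0.5 -0.4  0.3] open 0.0561
```

```bash
python3 -m pendant '[0.03,-0.03,0,0,0,0,0.056, 0.06,-0.06,0.01,0,0,0,0.056, 0.08,-0.074,0.03,0,0,0.3,0.056, 0.085,-0.079,0.045,0,0,0.3,0.056, 0.085,-0.079,0.047,0,0,0.3,0.056, 0.085,-0.079,0.047,0,0,0.3,0.056]'; python3 -c "
from h import *
go(.5537,-.2493,.062)
for n in ('top','side'):
    d=cam(n)
    x0,y0,x1,y1=(230,110,430,260) if n=='top' else (190,150,350,310)
    cv2.imwrite(f'pics/{n}g.png',cv2.resize(d['pixels'][y0:y1,x0:x1],None,fx=3,fy=3,interpolation=cv2.INTER_CUBIC))
"
```

```text
clock: 2.15
tool_pos: [0.5503, -0.2545, 0.1397]
eef_rot: [3.141, -0.01, -0.001]
force: [-0.2, 0.8, -0.6]
opening: 0.056
t 2.15 pos [ 0.5503 -0.2545  0.1397] shift mm [ 3.4 -5.3 77.7] turn deg [ 0.04  0.02 -0.38] F [-0.2  0.8 -0.6] open 0.056
```

View pics/sideg.png

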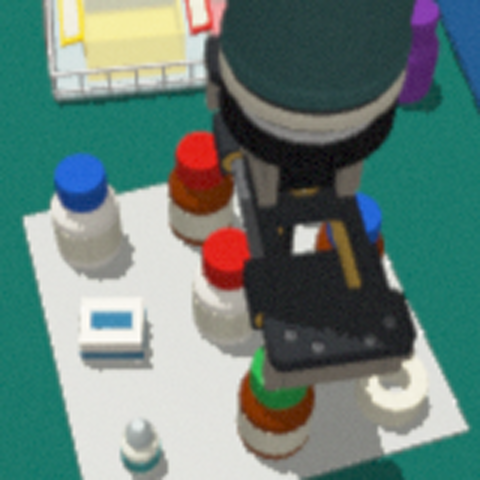

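View pics/topg.png

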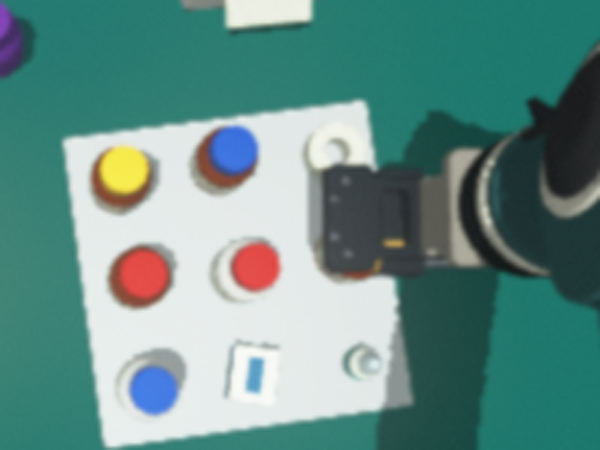

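```bash
python3 -m pendant '[0.0035,-0.005,0.01,0,0,0,0.056, 0.0035,-0.005,0.03,0,0,0,0.056, 0.0035,-0.005,0.05,0,0,0,0.056, 0.0035,-0.005,0.068,0,0,0,0.056, 0.0035,-0.005,0.078,0,0,0,0.056, 0.0035,-0.005,0.078,0,0,0,0.056]'; python3 -c "
from h import *
go(.5537,-.2493,.062)
for n in ('side',):
    d=cam(n)
    x0,y0,x1,y1=(230,110,430,260) if n=='top' else (190,150,350,310)
    cv2.imwrite(f'pics/{n}g2.png',cv2.resize(d['pixels'][y0:y1,x0:x1],None,fx=3,fy=3,interpolation=cv2.INTER_CUBIC))
"
```

```text
clock: 3.0
tool_pos: [0.5542, -0.2478, 0.0607]
eef_rot: [-3.141, 0.007, 0.002]
force: [-0.0, -0.9, -0.2]
opening: 0.0558
t 3.0 pos [ 0.5542 -0.2478  0.0607] shift mm [-0.5  1.5 -1.3] turn deg [-0.03  0.07 -0.27] F [-0.  -0.9 -0.2] open 0.0558
```

View pics/sideg2.png

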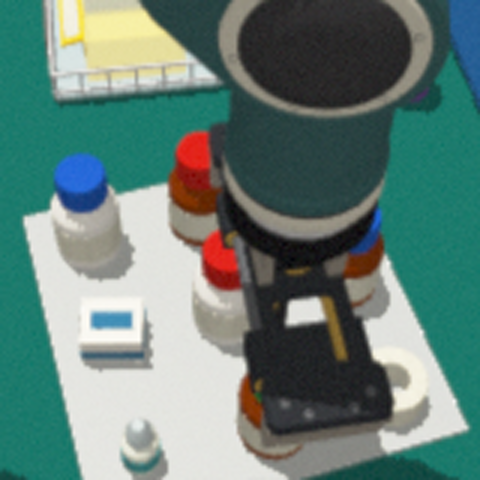

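```bash
python3 -c "
from h import *
d=cam('side');p=ctrl.sense()['tool_pos']
for o in ([0,0,0],[0.037,-.095,.088],[-.037,-.095,.088]): print(o,(proj(d,p+o)-[190,150])*3)
"
```

```text
[0, 0, 0] [278.76573703 387.46404195]
[0.037, -0.095, 0.088] [393.55084984 467.63697782]
[-0.037, -0.095, 0.088] [255.22605202 489.51283143]
```

```bash
python3 -m pendant '[0,0.001,0,0,0,0,0.03, 0,0.001,0,0,0,0,0.03, 0,0.001,0,0,0,0,0.03, 0,0.001,0,0,0,0,0.03, 0,0.001,0,0,0,0,0.03]' 15; python3 -m pendant '[0,0,-0.01,0,0,0,0.03, 0,0,-0.03,0,0,0,0.03, 0,0,-0.06,0,0,0,0.03, 0,0,-0.09,0,0,0,0.03, 0,0,-0.12,0,0,0,0.03, 0,0,-0.125,0,0,0,0.03, 0,0,-0.125,0,0,0,0.03]'; python3 -c "
from h import *
go(.6138,.2102,.185)
d=cam('side');cv2.imwrite('pics/s3.png',d['pixels'])"
```

```text
clock: 3.72
tool_pos: [0.555, -0.2491, 0.0619]
eef_rot: [3.141, -0.007, 0.001]
force: [-0.0, 0.7, 3.2]
opening: 0.0351
clock: 4.6
tool_pos: [0.5544, -0.249, 0.1865]
eef_rot: [3.141, -0.007, 0.0]
force: [0.1, 0.4, -1.7]
opening: 0.0345
t 4.6 pos [ 0.5544 -0.249   0.1865] shift mm [  57.3 -459.5    1.5] turn deg [ 0.01 -0.   -0.27] F [ 0.1  0.4 -1.7] open 0.0345
```

View pics/s3.png

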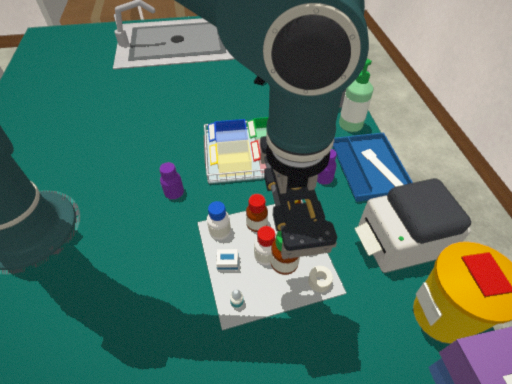

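```bash
python3 -m pendant '[0.004,-0.02,0,0,0,0,0.03, 0.01,-0.06,0,0,0,0,0.03, 0.015,-0.11,0,0,0,0,0.03, 0.02,-0.16,0,0,0,0,0.03, 0.025,-0.21,0,0,0,0,0.03, 0.03,-0.26,0,0,0,0,0.03, 0.035,-0.30,0,0,0,0,0.03, 0.04,-0.33,0,0,0,0,0.03]'; python3 -m pendant '[0.004,-0.03,0,0,0,0,0.03, 0.01,-0.07,0,0,0,0,0.03, 0.014,-0.1,0,0,0,0,0.03, 0.017,-0.12,0,0,0,0,0.03, 0.017,-0.13,0,0,0,0,0.03, 0.017,-0.13,0,0,0,0,0.03, 0.017,-0.13,0,0,0,0,0.03]'; python3 -c "
from h import *
go(.6138,.2102,.1)
for n in ('side','top'):d=cam(n);cv2.imwrite(f'pics/{n}4.png',d['pixels'])"
```

```text
clock: 5.65
tool_pos: [0.5949, 0.085, 0.1854]
eef_rot: [-3.141, 0.002, 0.003]
force: [-1.1, -0.4, -0.2]
opening: 0.0346
clock: 6.52
tool_pos: [0.614, 0.2091, 0.1864]
eef_rot: [3.141, -0.01, -0.0]
force: [-0.9, 0.1, -0.6]
opening: 0.0344
t 6.53 pos [0.614  0.2091 0.1864] shift mm [-0.2 -1.2 86.4] turn deg [ 0.06  0.   -0.37] F [-0.9  0.1 -0.6] open 0.0344
```

View pics/side4.png

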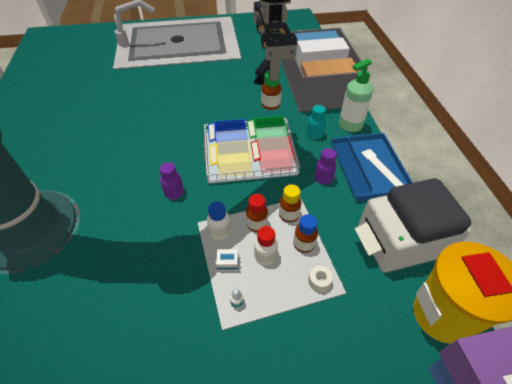

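View pics/top4.png

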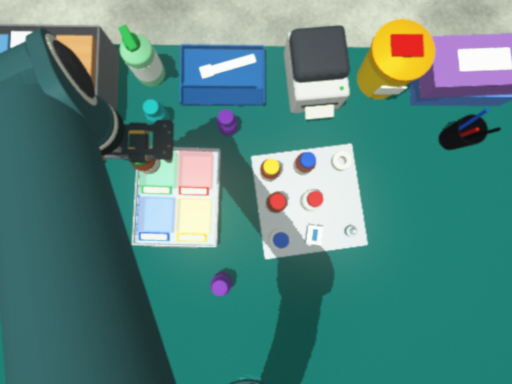

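```bash
python3 -m pendant '[0,-0.001,0.01,0,0,0,0.03, 0,-0.001,0.03,0,0,0,0.03, 0,-0.001,0.055,0,0,0,0.03, 0,-0.001,0.08,0,0,0,0.03, 0,-0.001,0.1,0,0,0,0.03, 0,-0.001,0.11,0,0,0,0.03, 0,-0.001,0.114,0,0,0,0.03, 0,-0.001,0.114,0,0,0,0.03]'; python3 -c "
from h import *
go(.6138,.2102,.067)
d=cam('side');cv2.imwrite('pics/s5.png',cv2.resize(d['pixels'][60:190,190:350],None,fx=4,fy=4))"
```

```text
clock: 7.62
tool_pos: [0.6141, 0.2118, 0.0728]
eef_rot: [-3.141, 0.007, -0.001]
force: [0.4, -0.3, -1.1]
opening: 0.0347
t 7.62 pos [0.6141 0.2118 0.0728] shift mm [-0.3  1.6  5.8] turn deg [-0.01 -0.03 -0.27] F [ 0.4 -0.3 -1.1] open 0.0347
```

View pics/s5.png

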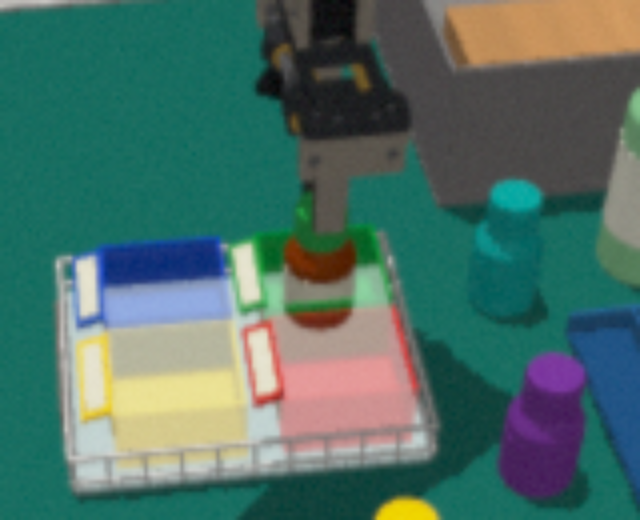

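Green bottle hangs inside the green bin (about (320,280) in the crop), just above the floor. Feeling for the floor.

```bash
python3 -m pendant '[0,0,0.001,0,0,0,0.03, 0,0,0.002,0,0,0,0.03, 0,0,0.003,0,0,0,0.03, 0,0,0.003,0,0,0,0.03]'; python3 -m pendant '[0,0,0.001,0,0,0,0.03, 0,0,0.002,0,0,0,0.03, 0,0,0.002,0,0,0,0.03]'
```

```text
clock: 8.18
tool_pos: [0.6137, 0.2116, 0.0694]
eef_rot: [3.141, -0.007, -0.0]
force: [0.2, 0.8, -1.2]
opening: 0.0347
clock: 8.55
tool_pos: [0.6137, 0.2116, 0.0673]
eef_rot: [3.141, -0.007, -0.0]
force: [0.3, 0.1, -0.6]
opening: 0.035
```

```bash
python3 -m pendant '[0,0,0.001,0,0,0,0.03, 0,0,0.001,0,0,0,0.03, 0,0,0.002,0,0,0,0.03, 0,0,0.002,0,0,0,0.03]'
```

```text
clock: 9.05
tool_pos: [0.614, 0.2119, 0.0659]
eef_rot: [-3.141, 0.007, -0.001]
force: [-0.1, 0.0, 2.6]
opening: 0.0348
```

```bash
python3 -m pendant '[0,0,0,0,0,0,0.04, 0,0,0,0,0,0,0.05, 0,0,0,0,0,0,0.052, 0,0,0,0,0,0,0.052, 0,0,-0.01,0,0,0,0.052, 0,0,-0.03,0,0,0,0.052, 0,0,-0.055,0,0,0,0.052, 0,0,-0.08,0,0,0,0.052]'; python3 -c "
from h import *
go(.6108,-.0572,.15)
d=cam('side');cv2.imwrite('pics/s6.png',cv2.resize(d['pixels'][60:190,190:350],None,fx=4,fy=4))"
```

```text
clock: 10.05
tool_pos: [0.6142, 0.2119, 0.148]
eef_rot: [-3.141, 0.007, -0.003]
force: [0.6, -0.1, 0.4]
opening: 0.0522
t 10.05 pos [0.6142 0.2119 0.148 ] shift mm [ -2.2 269.1  -2.2] turn deg [-0.03 -0.09 -0.26] F [ 0.6 -0.1  0.4] open 0.0522
```

View pics/s6.png

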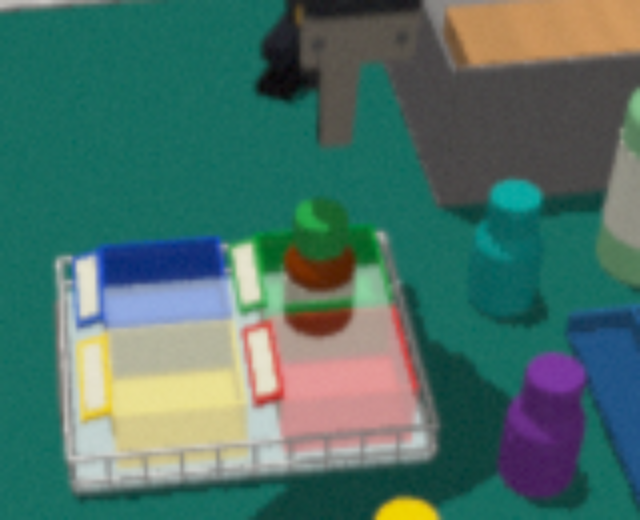

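```bash
python3 -m pendant '[0,0.02,0,0,0,0,0.054, 0,0.06,0,0,0,0,0.054, -0.001,0.11,0,0,0,0,0.054, -0.002,0.16,0,0,0,0,0.054, -0.002,0.21,0,0,0,0,0.054, -0.003,0.25,0,0,0,0,0.054, -0.003,0.269,0,0,0,0,0.054, -0.003,0.269,0,0,0,0,0.054]';python3 -m pendant '[0,0,0,0,0,0,0.054,0,0,0,0,0,0,0.054]'; python3 -c "
from h import *
go(.611,-.0572,.062)"
```

```text
clock: 11.1
tool_pos: [0.6089, -0.0589, 0.1449]
eef_rot: [3.141, -0.012, -0.002]
force: [-0.1, 0.0, 0.1]
opening: 0.0539
clock: 11.35
tool_pos: [0.6096, -0.055, 0.1454]
eef_rot: [-3.141, 0.002, 0.0]
force: [0.6, -0.8, 0.4]
opening: 0.0541
t 11.35 pos [ 0.6096 -0.055   0.1454] shift mm [ 1.4  2.3 83.4] turn deg [-0.05  0.01 -0.08] F [ 0.6 -0.8  0.4] open 0.0541
```

```bash
python3 -m pendant '[0.001,0.001,0.01,0,0,0,0.054, 0.001,0.001,0.03,0,0,0,0.054, 0.001,0.001,0.05,0,0,0,0.054, 0.001,0.001,0.07,0,0,0,0.054, 0.001,0.001,0.083,0,0,0,0.054, 0.001,0.001,0.083,0,0,0,0.054, 0.001,0.001,0.083,0,0,0,0.054]'; python3 -c "
from h import *
go(.611,-.0572,.062)"
```

```text
clock: 12.22
tool_pos: [0.6111, -0.0582, 0.063]
eef_rot: [3.142, -0.007, 0.002]
force: [0.1, 1.0, 0.2]
opening: 0.054
t 12.22 pos [ 0.6111 -0.0582  0.063 ] shift mm [-0.1 -1.   1. ] turn deg [ 0.   -0.06 -0.26] F [0.1 1.  0.2] open 0.054
```

```bash
python3 -m pendant '[0,0,0.001,0,0,0,0.03, 0,0,0.001,0,0,0,0.03, 0,0,0.001,0,0,0,0.03, 0,0,0.001,0,0,0,0.03, 0,0,0.001,0,0,0,0.03]' 15; python3 -m pendant '[0,0,-0.01,0,0,0,0.03, 0,0,-0.03,0,0,0,0.03, 0,0,-0.06,0,0,0,0.03, 0,0,-0.09,0,0,0,0.03, 0,0,-0.12,0,0,0,0.03, 0,0,-0.125,0,0,0,0.03, 0,0,-0.125,0,0,0,0.03]'; python3 -c "
from h import *
go(.5015,.126,.185)"
```

```text
clock: 12.85
tool_pos: [0.6109, -0.0583, 0.0619]
eef_rot: [3.142, -0.007, 0.001]
force: [-0.0, 0.3, 3.1]
opening: 0.0347
clock: 13.72
tool_pos: [0.6103, -0.0584, 0.1866]
eef_rot: [3.141, -0.007, 0.0]
force: [-0.1, -0.4, -1.0]
opening: 0.0347
t 13.72 pos [ 0.6103 -0.0584  0.1866] shift mm [-109.7 -183.9    1.5] turn deg [ 0.01 -0.01 -0.27] F [-0.1 -0.4 -1. ] open 0.0347
```

```bash
python3 -m pendant '[-0.01,-0.017,0,0,0,0,0.03, -0.03,-0.05,0,0,0,0,0.03, -0.055,-0.092,0,0,0,0,0.03, -0.08,-0.134,0,0,0,0,0.03, -0.1,-0.167,0,0,0,0,0.03, -0.109,-0.183,0,0,0,0,0.03, -0.109,-0.183,0,0,0,0,0.03, -0.109,-0.183,0,0,0,0,0.03]'; python3 -c "
from h import *
go(.5015,.126,.0675)"
```

```text
clock: 14.72
tool_pos: [0.503, 0.1237, 0.1862]
eef_rot: [3.141, -0.011, -0.0]
force: [-0.3, 0.1, -0.7]
opening: 0.0344
t 14.72 pos [0.503  0.1237 0.1862] shift mm [ -1.5  -2.4 118.7] turn deg [ 0.04  0.01 -0.39] F [-0.3  0.1 -0.7] open 0.0344
```

```bash
python3 -m pendant '[-0.001,-0.002,0.01,0,0,0,0.03, -0.001,-0.002,0.03,0,0,0,0.03, -0.001,-0.002,0.055,0,0,0,0.03, -0.001,-0.002,0.08,0,0,0,0.03, -0.001,-0.002,0.1,0,0,0,0.03, -0.001,-0.002,0.112,0,0,0,0.03, -0.001,-0.002,0.116,0,0,0,0.03, -0.001,-0.002,0.116,0,0,0,0.03]'; python3 -m pendant '[0,0,0.001,0,0,0,0.03, 0,0,0.002,0,0,0,0.03, 0,0,0.002,0,0,0,0.03]'; python3 -c "
from h import *
d=cam('side');cv2.imwrite('pics/s7.png',cv2.resize(d['pixels'][60:190,190:350],None,fx=4,fy=4))"
```

```text
clock: 15.72
tool_pos: [0.5016, 0.1271, 0.0705]
eef_rot: [-3.142, 0.008, -0.0]
force: [0.6, 0.2, 0.3]
opening: 0.0344
clock: 16.1
tool_pos: [0.5015, 0.1272, 0.0687]
eef_rot: [3.142, -0.007, 0.001]
force: [0.0, 0.5, -0.4]
opening: 0.0344
```

View pics/s7.png

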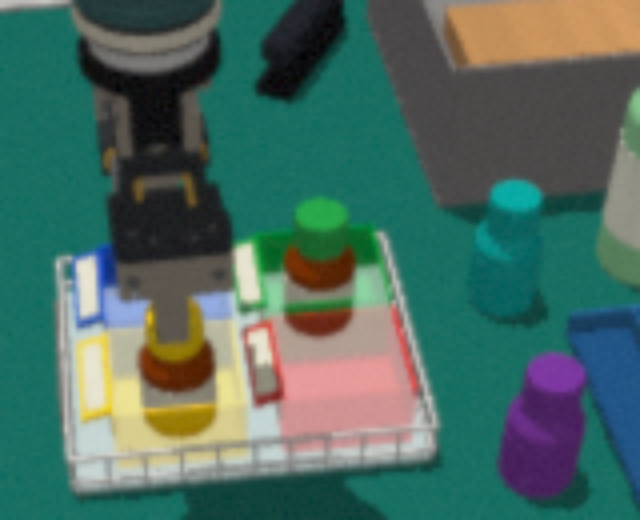

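Yellow bottle is inside the yellow bin (crop (178,390)), a few mm above its floor.

```bash
python3 -m pendant '[0,0,0.001,0,0,0,0.03, 0,0,0.002,0,0,0,0.03, 0,0,0.002,0,0,0,0.03]';python3 -m pendant '[0,0,0.0005,0,0,0,0.03, 0,0,0.001,0,0,0,0.03, 0,0,0.001,0,0,0,0.03]'
```

```text
clock: 16.52
tool_pos: [0.5013, 0.1272, 0.0663]
eef_rot: [3.141, -0.007, -0.0]
force: [0.1, 0.2, 0.0]
opening: 0.0345
clock: 16.9
tool_pos: [0.5017, 0.1273, 0.0659]
eef_rot: [-3.141, 0.007, -0.001]
force: [-0.2, 0.2, 4.6]
opening: 0.0345
```

Contact. Release and go to the red bottle.

```bash
python3 -m pendant '[0,0,0,0,0,0,0.04, 0,0,0,0,0,0,0.05, 0,0,0,0,0,0,0.052, 0,0,0,0,0,0,0.052, 0,0,-0.01,0,0,0,0.052, 0,0,-0.03,0,0,0,0.052, 0,0,-0.055,0,0,0,0.052, 0,0,-0.08,0,0,0,0.052]'; python3 -c "
from h import *
go(.531,-.0709,.146)
d=cam('side');cv2.imwrite('pics/s8.png',cv2.resize(d['pixels'][60:190,190:350],None,fx=4,fy=4))"
```

```text
clock: 17.9
tool_pos: [0.5015, 0.1273, 0.1469]
eef_rot: [-3.141, 0.007, -0.001]
force: [0.6, 0.0, 0.4]
opening: 0.0521
t 17.9 pos [0.5015 0.1273 0.1469] shift mm [ 30.4 198.    0.9] turn deg [-0.01 -0.03 -0.26] F [0.6 0.  0.4] open 0.0521
```

View pics/s8.png

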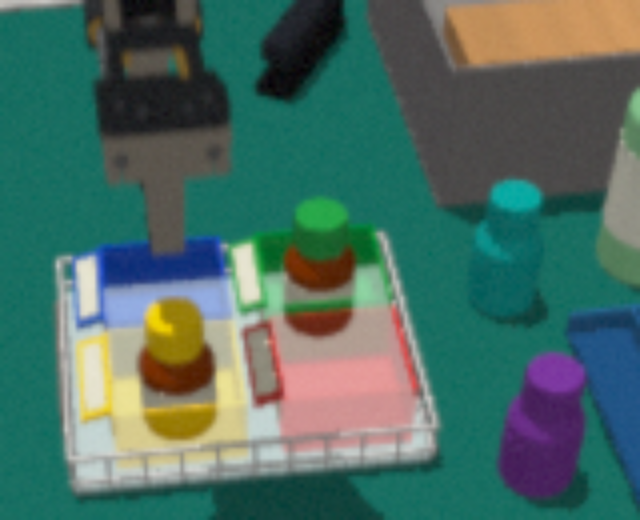

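```bash
python3 -m pendant '[0.003,0.02,0,0,0,0,0.054, 0.009,0.06,0,0,0,0,0.054, 0.016,0.11,0,0,0,0,0.054, 0.023,0.155,0,0,0,0,0.054, 0.028,0.185,0,0,0,0,0.054, 0.03,0.198,0,0,0,0,0.054, 0.03,0.198,0,0,0,0,0.054, 0.03,0.198,0,0,0,0,0.054]'; python3 -c "
from h import *
go(.531,-.0709,.062)"
```

```text
clock: 18.95
tool_pos: [0.5303, -0.0691, 0.1455]
eef_rot: [-3.141, 0.004, 0.0]
force: [-0.4, 0.0, -0.5]
opening: 0.0541
t 18.95 pos [ 0.5303 -0.0691  0.1455] shift mm [ 0.7  1.8 83.5] turn deg [-0.04  0.01 -0.14] F [-0.4  0.  -0.5] open 0.0541
```

```bash
python3 -m pendant '[0.001,0.001,0.01,0,0,0,0.054, 0.001,0.001,0.03,0,0,0,0.054, 0.001,0.001,0.05,0,0,0,0.054, 0.001,0.001,0.07,0,0,0,0.054, 0.001,0.001,0.083,0,0,0,0.054, 0.001,0.001,0.084,0,0,0,0.054, 0.001,0.001,0.084,0,0,0,0.054]'; python3 -c "
from h import *
go(.531,-.0709,.062)"
```

```text
clock: 19.82
tool_pos: [0.5318, -0.0717, 0.0618]
eef_rot: [3.142, -0.007, 0.001]
force: [-0.1, -0.6, 0.1]
opening: 0.0535
t 19.82 pos [ 0.5318 -0.0717  0.0618] shift mm [-0.8 -0.8 -0.2] turn deg [ 0.   -0.04 -0.25] F [-0.1 -0.6  0.1] open 0.0535
```

```bash
python3 -m pendant '[0,0,0,0,0,0,0.03, 0,0,0,0,0,0,0.03, 0,0,0,0,0,0,0.03, 0,0,0,0,0,0,0.03, 0,0,0,0,0,0,0.03]' 15; python3 -m pendant '[0,0,-0.01,0,0,0,0.03, 0,0,-0.03,0,0,0,0.03, 0,0,-0.06,0,0,0,0.03, 0,0,-0.09,0,0,0,0.03, 0,0,-0.12,0,0,0,0.03, 0,0,-0.125,0,0,0,0.03, 0,0,-0.125,0,0,0,0.03]'; python3 -c "
from h import *
go(.6115,.1223,.185)"
```

```text
clock: 20.45
tool_pos: [0.5319, -0.0722, 0.0619]
eef_rot: [3.141, -0.008, 0.001]
force: [-0.2, -1.3, 4.6]
opening: 0.0344
clock: 21.32
tool_pos: [0.5309, -0.0719, 0.1859]
eef_rot: [-3.142, 0.007, 0.001]
force: [-0.8, 0.3, -2.2]
opening: 0.0346
t 21.32 pos [ 0.5309 -0.0719  0.1859] shift mm [  79.7 -194.5    0.9] turn deg [-0.    0.05 -0.26] F [-0.8  0.3 -2.2] open 0.0346
```

```bash
python3 -m pendant '[0.007,-0.017,0,0,0,0,0.03, 0.022,-0.054,0,0,0,0,0.03, 0.041,-0.1,0,0,0,0,0.03, 0.06,-0.146,0,0,0,0,0.03, 0.073,-0.178,0,0,0,0,0.03, 0.079,-0.193,0,0,0,0,0.03, 0.079,-0.193,0,0,0,0,0.03, 0.079,-0.193,0,0,0,0,0.03]'; python3 -c "
from h import *
go(.6115,.1223,.0675)"
```

```text
clock: 22.32
tool_pos: [0.611, 0.1189, 0.186]
eef_rot: [3.14, -0.01, -0.001]
force: [0.0, -1.0, -0.6]
opening: 0.0348
t 22.32 pos [0.611  0.1189 0.186 ] shift mm [  0.6  -3.6 118.5] turn deg [ 0.07  0.05 -0.37] F [ 0.  -1.  -0.6] open 0.0348
```

```bash
python3 -m pendant '[0.0005,-0.002,0.01,0,0,0,0.03, 0.0005,-0.002,0.03,0,0,0,0.03, 0.0005,-0.002,0.055,0,0,0,0.03, 0.0005,-0.002,0.08,0,0,0,0.03, 0.0005,-0.002,0.1,0,0,0,0.03, 0.0005,-0.002,0.112,0,0,0,0.03, 0.0005,-0.002,0.118,0,0,0,0.03, 0.0005,-0.002,0.118,0,0,0,0.03]'; python3 -c "
from h import *
go(.6115,.1223,.066)
d=cam('side');cv2.imwrite('pics/s9.png',cv2.resize(d['pixels'][60:190,190:350],None,fx=4,fy=4))"
```

```text
clock: 23.32
tool_pos: [0.6119, 0.1227, 0.0684]
eef_rot: [3.142, -0.007, 0.0]
force: [0.1, 0.2, 0.7]
opening: 0.0349
t 23.32 pos [0.6119 0.1227 0.0684] shift mm [-0.4  0.4  2.4] turn deg [ 0.   -0.   -0.26] F [0.1 0.2 0.7] open 0.0349
```

View pics/s9.png

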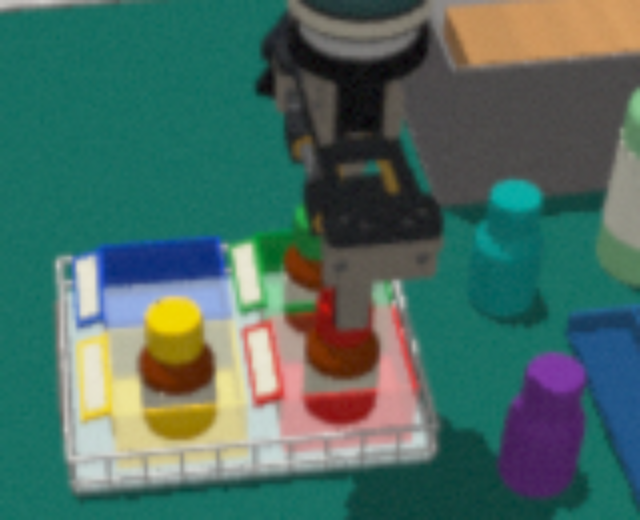

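Red bottle is inside the red bin (crop (340,385)). Touching down.

```bash
python3 -m pendant '[0,0,0.001,0,0,0,0.03, 0,0,0.002,0,0,0,0.03, 0,0,0.002,0,0,0,0.03]';python3 -m pendant '[0,0,0.0005,0,0,0,0.03, 0,0,0.001,0,0,0,0.03, 0,0,0.001,0,0,0,0.03]'
```

```text
clock: 23.75
tool_pos: [0.6119, 0.1227, 0.0666]
eef_rot: [3.142, -0.007, 0.0]
force: [0.0, 0.5, -0.1]
opening: 0.035
clock: 24.12
tool_pos: [0.6123, 0.1227, 0.066]
eef_rot: [3.142, -0.007, 0.001]
force: [-0.4, -0.5, 4.0]
opening: 0.0343
```

```bash
python3 -m pendant '[0,0,0,0,0,0,0.04, 0,0,0,0,0,0,0.05, 0,0,0,0,0,0,0.052, 0,0,0,0,0,0,0.052, 0,0,-0.01,0,0,0,0.052, 0,0,-0.03,0,0,0,0.052, 0,0,-0.055,0,0,0,0.052, 0,0,-0.08,0,0,0,0.052]'; python3 -c "
from h import *
go(.6278,-.1426,.146)
d=cam('side');cv2.imwrite('pics/s10.png',d['pixels'])"
```

```text
clock: 25.12
tool_pos: [0.6123, 0.1229, 0.1479]
eef_rot: [-3.141, 0.007, -0.003]
force: [0.5, -0.2, -1.4]
opening: 0.0518
t 25.12 pos [0.6123 0.1229 0.1479] shift mm [ 16.7 265.4   1.9] turn deg [-0.02 -0.1  -0.26] F [ 0.5 -0.2 -1.4] open 0.0518
```

View pics/s10.png

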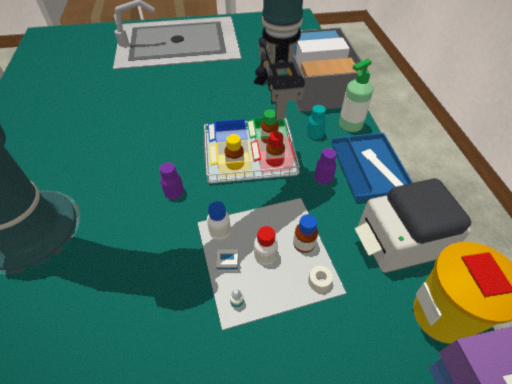

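```bash
python3 -m pendant '[0.002,0.02,0,0,0,0,0.054, 0.004,0.06,0,0,0,0,0.054, 0.007,0.11,0,0,0,0,0.054, 0.01,0.16,0,0,0,0,0.054, 0.013,0.21,0,0,0,0,0.054, 0.016,0.25,0,0,0,0,0.054, 0.0165,0.265,0,0,0,0,0.054, 0.0165,0.265,0,0,0,0,0.054]';python3 -m pendant '[0,0,0,0,0,0,0.054,0,0,0,0,0,0,0.054]'; python3 -c "
from h import *
go(.6278,-.1426,.062)"
```

```text
clock: 26.18
tool_pos: [0.6264, -0.1433, 0.1448]
eef_rot: [-3.141, 0.01, 0.002]
force: [0.1, 0.9, 0.4]
opening: 0.0539
clock: 26.42
tool_pos: [0.6273, -0.1401, 0.1456]
eef_rot: [-3.141, 0.002, -0.0]
force: [-0.3, 1.0, 0.6]
opening: 0.0542
t 26.43 pos [ 0.6273 -0.1401  0.1456] shift mm [ 0.5  2.5 83.6] turn deg [-0.04 -0.   -0.09] F [-0.3  1.   0.6] open 0.0542
```

```bash
python3 -m pendant '[0.001,0.001,0.01,0,0,0,0.054, 0.001,0.001,0.03,0,0,0,0.054, 0.001,0.001,0.05,0,0,0,0.054, 0.001,0.001,0.07,0,0,0,0.054, 0.001,0.001,0.083,0,0,0,0.054, 0.001,0.001,0.084,0,0,0,0.054, 0.001,0.001,0.084,0,0,0,0.054]'; python3 -c "
from h import *
go(.6278,-.1426,.062)"
```

```text
clock: 27.3
tool_pos: [0.6286, -0.1434, 0.0618]
eef_rot: [3.141, -0.007, 0.001]
force: [0.2, -0.1, 0.2]
opening: 0.0541
t 27.3 pos [ 0.6286 -0.1434  0.0618] shift mm [-0.8 -0.8 -0.2] turn deg [ 0.01 -0.05 -0.27] F [ 0.2 -0.1  0.2] open 0.0541
```

```bash
python3 -m pendant '[0,0,0,0,0,0,0.03, 0,0,0,0,0,0,0.03, 0,0,0,0,0,0,0.03, 0,0,0,0,0,0,0.03, 0,0,0,0,0,0,0.03]' 15; python3 -m pendant '[0,0,-0.01,0,0,0,0.03, 0,0,-0.03,0,0,0,0.03, 0,0,-0.06,0,0,0,0.03, 0,0,-0.09,0,0,0,0.03, 0,0,-0.12,0,0,0,0.03, 0,0,-0.14,0,0,0,0.03, 0,0,-0.14,0,0,0,0.03]'; python3 -c "
from h import *
go(.504,.2141,.2)"
```

```text
clock: 27.92
tool_pos: [0.6286, -0.1436, 0.062]
eef_rot: [3.141, -0.008, 0.002]
force: [0.5, -0.7, 4.2]
opening: 0.035
clock: 28.8
tool_pos: [0.6292, -0.1435, 0.2036]
eef_rot: [3.141, -0.007, 0.006]
force: [0.0, -0.4, -1.6]
opening: 0.0344
t 28.8 pos [ 0.6292 -0.1435  0.2036] shift mm [-126.8 -357.     2.8] turn deg [ 0.05 -0.2  -0.27] F [ 0.  -0.4 -1.6] open 0.0344
```

```bash
python3 -m pendant '[-0.006,-0.017,0,0,0,0,0.03, -0.019,-0.053,0,0,0,0,0.03, -0.036,-0.1,0,0,0,0,0.03, -0.053,-0.15,0,0,0,0,0.03, -0.071,-0.2,0,0,0,0,0.03, -0.089,-0.25,0,0,0,0,0.03, -0.105,-0.295,0,0,0,0,0.03, -0.117,-0.329,0,0,0,0,0.03]';python3 -m pendant '[-0.006,-0.018,0,0,0,0,0.03, -0.009,-0.026,0,0,0,0,0.03,-0.009,-0.026,0,0,0,0,0.03,-0.009,-0.026,0,0,0,0,0.03]'; python3 -c "
from h import *
go(.504,.2141,.0675)"
```

```text
clock: 29.8
tool_pos: [0.5096, 0.1891, 0.2002]
eef_rot: [3.141, -0.002, -0.005]
force: [1.8, -0.2, -1.1]
opening: 0.0345
clock: 30.3
tool_pos: [0.5039, 0.211, 0.2011]
eef_rot: [3.141, -0.01, -0.001]
force: [-0.2, -0.6, -0.5]
opening: 0.0347
t 30.3 pos [0.5039 0.211  0.2011] shift mm [ 1.000e-01 -3.200e+00  1.336e+02] turn deg [ 0.04  0.03 -0.35] F [-0.2 -0.6 -0.5] open 0.0347
```

```bash
python3 -m pendant '[0,-0.002,0.015,0,0,0,0.03, 0,-0.002,0.04,0,0,0,0.03, 0,-0.002,0.07,0,0,0,0.03, 0,-0.002,0.095,0,0,0,0.03, 0,-0.002,0.115,0,0,0,0.03, 0,-0.002,0.127,0,0,0,0.03, 0,-0.002,0.132,0,0,0,0.03, 0,-0.002,0.132,0,0,0,0.03]'; python3 -c "
from h import *
go(.504,.2141,.066)
d=cam('side');cv2.imwrite('pics/s11.png',cv2.resize(d['pixels'][60:190,190:350],None,fx=4,fy=4))"
```

```text
clock: 31.3
tool_pos: [0.5039, 0.2142, 0.0694]
eef_rot: [-3.142, 0.008, 0.0]
force: [-0.5, -0.0, -0.2]
opening: 0.0349
t 31.3 pos [0.5039 0.2142 0.0694] shift mm [0.1 0.1 3.4] turn deg [-0.    0.   -0.28] F [-0.5 -0.  -0.2] open 0.0349
```

View pics/s11.png

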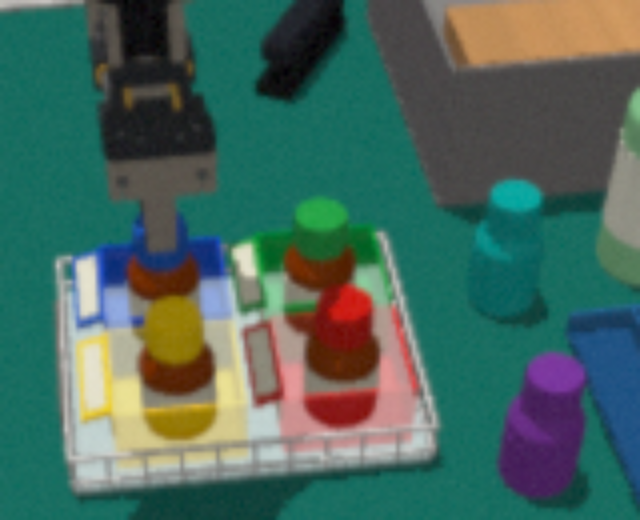

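Blue bottle is in the blue bin (crop (163,285)); the other three stand. Touching down.

```bash
python3 -m pendant '[0,0,0.001,0,0,0,0.03, 0,0,0.002,0,0,0,0.03, 0,0,0.003,0,0,0,0.03, 0,0,0.003,0,0,0,0.03]';python3 -m pendant '[0,0,0.0005,0,0,0,0.03, 0,0,0.001,0,0,0,0.03, 0,0,0.001,0,0,0,0.03]'
```

```text
clock: 31.85
tool_pos: [0.5037, 0.2142, 0.0664]
eef_rot: [3.142, -0.007, -0.0]
force: [0.1, -0.3, -1.1]
opening: 0.0346
clock: 32.22
tool_pos: [0.5042, 0.2143, 0.0661]
eef_rot: [-3.142, 0.007, -0.001]
force: [-1.3, -1.1, 5.4]
opening: 0.0346
```

```bash
python3 -m pendant '[0,0,0,0,0,0,0.04, 0,0,0,0,0,0,0.05, 0,0,0,0,0,0,0.052, 0,0,0,0,0,0,0.052, 0,0,-0.01,0,0,0,0.052, 0,0,-0.03,0,0,0,0.052, 0,0,-0.06,0,0,0,0.052, 0,0,-0.1,0,0,0,0.052]'; python3 -m pendant '[0,0,-0.02,0,0,0,0.052, 0,-0.03,-0.03,0,0,0,0.052, 0,-0.07,-0.03,0,0,0,0.052, 0,-0.11,-0.03,0,0,0,0.052, 0,-0.15,-0.03,0,0,0,0.052, 0,-0.19,-0.03,0,0,0,0.052, 0,-0.21,-0.03,0,0,0,0.052, 0,-0.21,-0.03,0,0,0,0.052]'; python3 -c "
from h import *
go(.504,.2141,.066)
for n in('side','top'): d=cam(n);cv2.imwrite(f'pics/{n}12.png',d['pixels'])
for n in('top','side'):
    d=cam(n)
    for c in HUE:
        for b in blobs(d,c): print(n,c,*b)"
```

```text
clock: 33.22
tool_pos: [0.5033, 0.214, 0.1664]
eef_rot: [3.141, -0.007, -0.002]
force: [0.6, 1.0, -0.3]
opening: 0.052
clock: 34.22
tool_pos: [0.5041, 0.425, 0.1954]
eef_rot: [-3.141, 0.004, 0.001]
force: [-0.1, -0.1, -0.2]
opening: 0.0519
t 34.23 pos [0.5041 0.425  0.1954] shift mm [  0.5 211.  129.4] turn deg [-0.01  0.03 -0.15] F [-0.1 -0.1 -0.2] open 0.0519
top red [392, 35, 31, 21, 642] [406.9, 45.0]
top red [461, 127, 19, 9, 54] [470.7, 131.2]
top red [185, 159, 16, 16, 215] [192.5, 166.6]
top red [308, 192, 14, 14, 153] [314.8, 198.4]
top blue [459, 110, 29, 19, 94] [471.6, 119.9]
top blue [143, 206, 16, 15, 187] [150.7, 213.5]
top blue [274, 233, 14, 15, 163] [280.7, 239.7]
top green [120, 26, 19, 25, 262] [128.8, 38.8]
top green [145, 159, 16, 14, 178] [152.5, 165.5]
top yellow [183, 205, 16, 18, 219] [190.2, 213.6]
side red [267, 131, 16, 17, 203] [275.4, 139.0]
side red [266, 157, 18, 10, 125] [274.9, 161.3]
side red [258, 227, 17, 20, 275] [265.9, 236.0]
side red [463, 253, 49, 43, 1206] [487.3, 274.2]
side blue [214, 114, 32, 22, 300] [229.5, 122.7]
side blue [208, 202, 17, 18, 245] [216.4, 210.4]
side green [354, 60, 17, 23, 219] [362.4, 70.8]
side green [253, 109, 33, 20, 304] [269.0, 118.5]
side yellow [225, 134, 16, 17, 223] [232.9, 142.2]
side yellow [211, 145, 7, 20, 34] [215.6, 156.5]
side yellow [226, 161, 18, 9, 126] [234.7, 164.7]
```

View pics/side12.png

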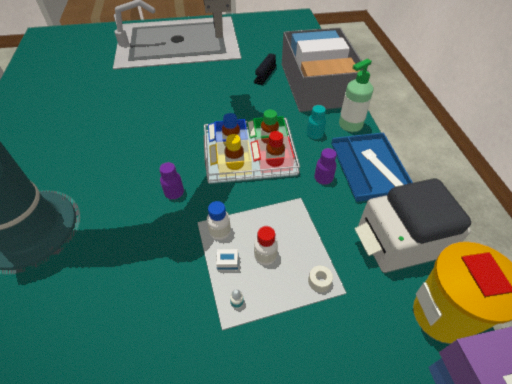

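View pics/top12.png

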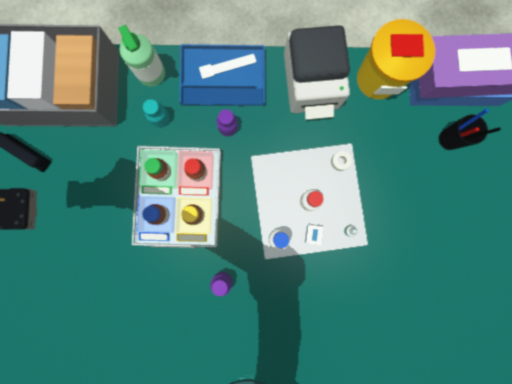

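All four amber bottles stand in their bins (caps in the top view at (152,166), (192,167), (151,214) and (190,214)). The white bottles' caps are within half a pixel of where they began, and the gripper is clear.

```bash
python3 -c "
from bench import ctrl
print(ctrl.hand_in())"
```

```text
the job is handed in; nothing more can be done
None
```

I put the four amber bottles into the bins matching their caps (green, yellow, red, then blue). I gripped each by the cap, lowered it until the wrist force showed light floor contact of about 3–5 N, and released it. I handed the job in at about 34 s of robot time; it reports no verdict.

In the last pictures from both cameras, all four bottles stand upright in the correct bins, and the gripper is clear of everything. The white bottles have not moved: their caps are within 0.5 px of where they began. No check failed or disagreed.

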